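Hasp home over its staple on the fence stop

ROBOT

A 6-joint arm with a two-finger parallel gripper is mounted at the origin on the work surface. World frame = base frame: x ahead of the robot, y to its left, z up, the work surface at z = 0. Lengths are in mm, angles in rad, forces in N, time in s.
With the tool pointing down it reaches from about 275 to 825 mm from the base axis. Payload 5.2 kg.
Tool frame: the origin (TCP) lies at the very end of the fingers, on their centre line; the grasp point (between the pads) lies 19 mm behind it; z points along the fingers, y is the direction in which the jaws open and shut (so a half turn about z gives the same grasp; the last joint's range is limited). The gripper opens to 93 mm and grips with 3 to 60 N. Pads are 15 mm wide; open, the fingers measure 128 mm over their backs; the gripper's body (75 mm by 188 mm) begins 65 mm behind the grasp point.
Start: joints at [0.968, 0.259, 1.535, -0, 1.348, -0.203], TCP at [214.058, 506.64, 188.953] pointing down, gripper open.
Joint ranges: [-3.14, 3.14], [-0.91, 2.08], [0.19, 2.58], [-1.22, 4.36], [0.22, 2.71], [-3.12, 3.12]. Speed limits (rad/s): [2.57, 2.57, 3.14, 3.14, 3.14, 3.14].

INTERFACE

Orientations are given as [roll, pitch, yaw] about the fixed x, y, z axes, in that order (R = Rz(yaw) Ry(pitch) Rx(roll)).
In Python, from bench import robot gives the robot as it stands. The module is installed in compiled form; this text tells all that it offers. Calls block until the motion is done:
- robot.move_ptp(position, orientation): joint-space move of the TCP to a pose.
- robot.move_linear(position, ori=None, speed=150, f_stop=None): straight line of the TCP; ori=None keeps the orientation; speed is the mean speed in mm/s. With f_stop (N) it stops when the force on the tool has changed by that much, and returns True; else False.
- robot.move_j(angles): joint-space move.
- robot.move_gripper(opening): opening from 0.0 (shut) to 1.0 (fully open); the grip force is fixed at half the most; returns when the fingers have stopped.
- robot.sleep(seconds).
- robot.inverse_kinematics(position, orientation): joint angles nearest the present ones, or None.
- robot.get_image(name): name is "scene" or "top" or "wrist"; returns a dict with "img" (480x640x3 uint8, blue, green, red), "fovy" (degrees; the focal length in pixels is half the picture's height over the tangent of half this angle, whatever the lens; pixels are square), "cx", "cy" (the principal point, pixels), "eye" and "orientation" of the camera in the world. Camera axes: x right, y down, z forward; pixel columns grow to the right and rows downward; lengths in mm; the calibration is good to about 2 mm. A picture is of the moment at which its call begins. There is no depth.
A pose or a line that the arm cannot do raises robot.MotionError and nothing moves.
- robot.hand_in(): hands the job in, once; it reports no verdict.
Readings, each from a call of its own:
- robot.current_t(): time.
- robot.current_qpos(): joint angles.
- robot.current_joint_vel(): joint speeds.
- robot.current_joint_efforts(): joint torques, N m.
- robot.current_tcp_pos(): TCP position.
- robot.current_eef_rot(): TCP orientation.
- robot.current_contact_force(): force on the tool from outside, world axes, zero at the start.
- robot.current_ft_torque(): the same for the moment, N m.
- robot.current_gripper_width(): opening from 0.0 (shut) to 1.0 (fully open).
Only numpy, scipy, OpenCV 4.12 (cv2) and the standard library are available. Lean on these libraries where they do the work, as an engineer would, in place of code of your own. Each camera call takes 0.05 s, during which the arm holds its last target.

TASK

The sliding stop with the round knurled knob is set where we want it on the iron fence. Lock it: swing its hinged hasp over and down until it lies fully home, flat over its staple. Leave the hasp of the other stop, the one held by a square-headed bolt, standing open as it is.

Things in the scene. Friction and masses are not known exactly. Their poses are not given: they have to be found in the camera images.
- hasp (a joint): Angle (rad) of the hasp to close: 0 = lying level, home over its staple; it grows as the hasp opens upward (1.57 = straight up, 1.9 = leaning back a little, the end of its travel). It starts open at 1.1 to 1.75. The hinge is stiff: the hasp stays wherever it is left, and about 2 N at its end swings it.
- hasp_hinge (a point): Hinge centre on the knurled-knob stop, 59 mm above the slate. x along the hinge pin, y along the fence the way the closed hasp points, z up. Stop: steel saddle on an iron bar 50 mm wide, 40 high; its bed (56 mm wide, y -90 to +85 mm, top 7 mm below this point) carries the knob (36 mm wide, at y -66 mm, top 23 mm above this point) and the staple, a bar loop at y 51 to 73 mm, top 14 mm above this point.
- hasp_end (a point): Middle of the free end of that hasp, 130 mm from the hinge centre; moves with it. The hasp is a flat steel strap 30 mm wide, 6 thick; its upper face when closed (its back when open) lies in the plane of the hinge axis and this point. A slot for the staple (14 mm wide) lies 48 to 76 mm from the hinge; from 76 to 130 mm the strap is solid, the place to push on.
- other_end (a point): Free end of the same-shaped hasp on the other stop on the same fence, the stop held by a plain square-headed bolt (19 mm square) in place of the knurled knob. It stands open and must stay as it is.

How it is judged:
By the outcome, as a careful person would: the job done as asked, in the order asked, and still so for the second after the job is handed in, with the robot touching nothing.
It also fails if it takes over 32 s, if anything falls off the work surface, if the arm or the gripper's body presses on something with over 40 N, if the wrist force passes 120 N, or if a joint passes its speed limit or range.

## Working session

There is one attempt and no reset: what is moved stays moved. The work goes in short steps, each a Python script; the robot and the scene stay as the last script left them, time stands still between calls to the robot, and variables do not carry over. Pictures are saved under pics/ and viewed, and the job is handed in when it is done.

```bash
mkdir -p pics; python3 - <<'E'
from bench import robot
import cv2,pickle
for n in ["scene","top","wrist"]:
    d=robot.get_image(n); cv2.imwrite(f"pics/{n}0.png",d["img"]); pickle.dump(d,open(f"{n}0.pkl","wb"))
    print(n,{k:v for k,v in d.items() if k!="img"})
print(robot.current_t(),robot.current_eef_rot())
E
```

```text
scene {'fovy': 50.040968098910206, 'cx': 315.1128007436794, 'cy': 236.38591003990308, 'eye': array([1143.84850263, -188.98792555,  598.068223  ]), 'orientation': array([-2.20873811,  0.00760833,  1.12333801])}
top {'fovy': 49.63557193514205, 'cx': 319.82228467306146, 'cy': 240.11388713783265, 'eye': array([430.15109132,  77.447488  , 750.79678176]), 'orientation': array([-2.95103753,  0.02673481, -1.54633211])}
wrist {'fovy': 69.27004193339218, 'cx': 318.4132765161579, 'cy': 243.47270943937738, 'eye': array([145.49083936, 535.59889857, 385.42745019]), 'orientation': array([2.87167927e+00, 2.03864641e-03, 1.17032091e+00])}
0.15 [-3.14025954e+00 -2.42361458e-04  2.74178774e+00]
```

View pics/scene0.png

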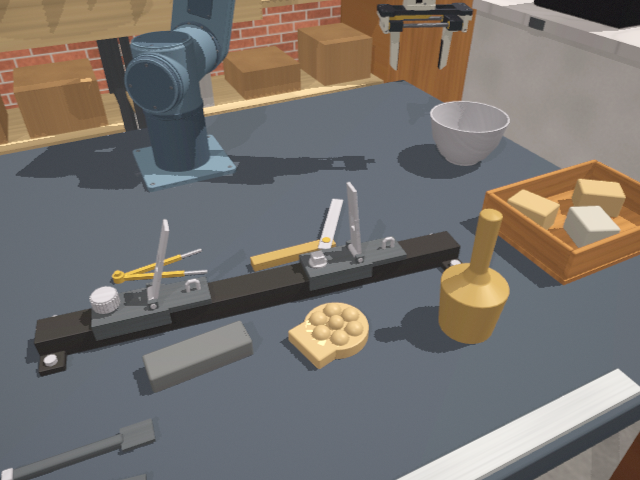

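View pics/top0.png

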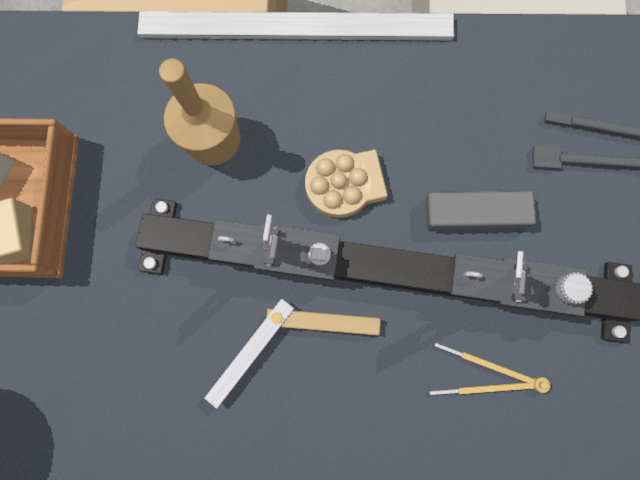

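View pics/wrist0.png

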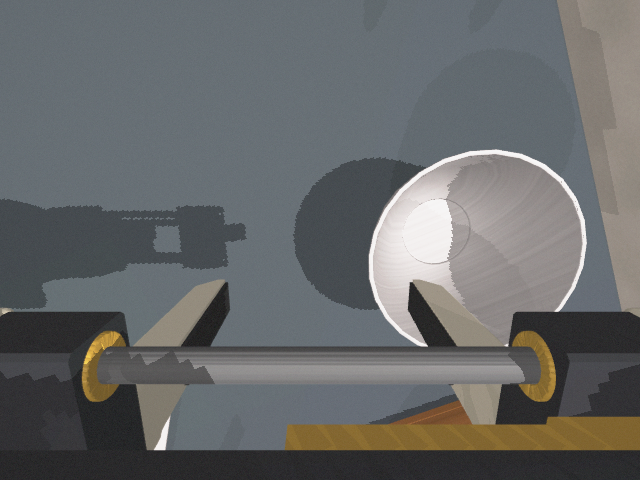

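The round-knob stop is the right one in the top view (knob at 575,288; hasp at 520,275; staple at 473,275). In the scene view it is the left one (knob at 105,300; hasp end at 165,223). I'll zoom in for accurate pixels.

```bash
python3 - <<'E'
import cv2
t=cv2.imread("pics/top0.png")[235:335,440:640]; cv2.imwrite("pics/tz.png",cv2.resize(t,None,fx=4,fy=4,interpolation=cv2.INTER_CUBIC))
t=cv2.imread("pics/scene0.png")[210:350,80:230]; cv2.imwrite("pics/sz.png",cv2.resize(t,None,fx=4,fy=4,interpolation=cv2.INTER_CUBIC))
E
```

```text
(no output)
```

View pics/tz.png

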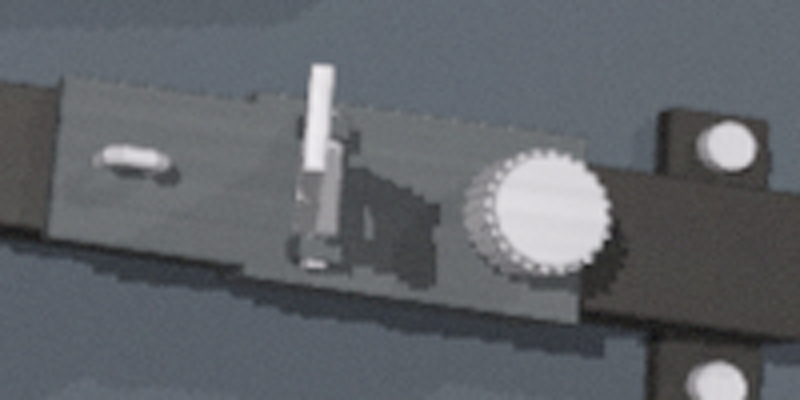

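View pics/sz.png

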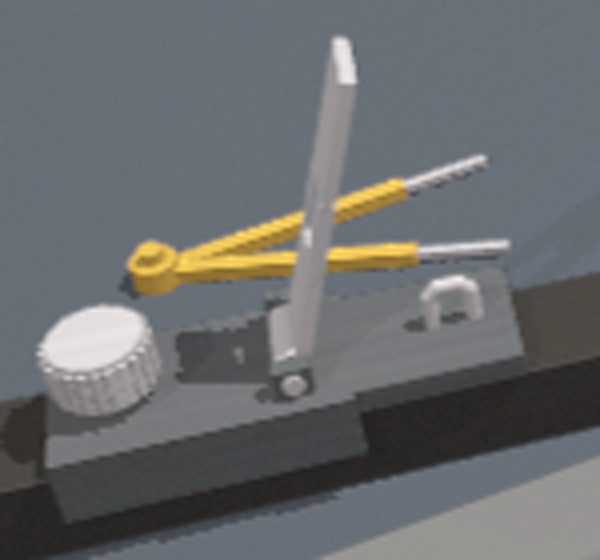

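In the top view the knob top is at (578,288), the staple top at (473.8,274.2) and the hasp end face at (519.8,264.3). In the scene view the hasp's end face is at about (166,225).

```bash
cat > h.py <<'E'
import numpy as np,pickle
from scipy.spatial.transform import Rotation as Ro
def ray(d,p):
    f=240/np.tan(np.radians(d["fovy"]/2))
    v=np.array([(p[0]-d["cx"])/f,(p[1]-d["cy"])/f,1]); return np.array(d["eye"]),Ro.from_euler("xyz",d["orientation"]).as_matrix()@v
def plane(d,p,z):
    e,v=ray(d,p); return e+v*(z-e[2])/v[2]
def two(d1,p1,d2,p2):
    a,u=ray(d1,p1); b,v=ray(d2,p2); s=np.linalg.lstsq(np.c_[u,-v],b-a,rcond=None)[0]
    P,Q=a+s[0]*u,b+s[1]*v; return (P+Q)/2,np.linalg.norm(P-Q)
def proj(d,P):
    f=240/np.tan(np.radians(d["fovy"]/2)); c=Ro.from_euler("xyz",d["orientation"]).as_matrix().T@(np.array(P)-d["eye"]); return f*c[:2]/c[2]+[d["cx"],d["cy"]]
E
python3 - <<'E'
from h import *
T=pickle.load(open("top0.pkl","rb"));S=pickle.load(open("scene0.pkl","rb"))
k=plane(T,(578,288),82);s=plane(T,(473.75,274.2),73)
print("knob",k,"staple",s,np.linalg.norm((k-s)[:2]),"expect 128")
print("scene knob",plane(S,(80+98/4,210+338/4),82),"staple",plane(S,(80+451/4,210+283/4),73))
y=(s-k)/np.linalg.norm((s-k)[:2]);y[2]=0
h=k+66*y;h[2]=59;print("hinge",h,"y",y,np.arctan2(y[1],y[0]))
print(two(T,(519.8,264.3),S,(166,225)))
x=np.array([y[1],-y[0],0])
for a in np.arange(1.1,1.8,.1):
    e=h+130*(np.cos(a)*y+np.array([0,0,np.sin(a)])); print(round(a,2),e.round(),proj(T,e).round(1),proj(S,e).round(1), proj(S,h).round(1))
# other stop
print("bolt",plane(T,(319,254),70),"staple2",plane(T,(226,240),73))
print("other end",plane(T,(268,230),187))
E
```

```text
knob [ 503.01313709 -231.75237787   82.        ] staple [ 519.09731721 -103.02423253   73.        ] 129.7290879232566 expect 128
scene knob [ 507.04729082 -230.91740606   82.        ] staple [ 523.71844626 -104.84233267   73.        ]
hinge [ 511.19600421 -166.26160993   59.        ] y [0.12398284 0.99228436 0.        ] 1.4464936353662128
(array([ 517.01247066, -125.10363086,  180.23087861]), np.float64(0.175491785873802))
1.1 [ 519. -108.  175.] [502.3 263.4] [179.1 225.5] [152.6 294.5]
1.2 [ 517. -120.  180.] [514.7 264.2] [170. 224.] [152.6 294.5]
1.3 [ 516. -132.  184.] [527.4 265.3] [160.6 223.3] [152.6 294.5]
1.4 [ 514. -144.  187.] [540.2 266.6] [150.9 223.4] [152.6 294.5]
1.5 [ 512. -157.  189.] [552.9 268.1] [141.1 224.2] [152.6 294.5]
1.6 [ 511. -170.  189.] [565.2 269.8] [131.3 225.8] [152.6 294.5]
1.7 [ 509. -183.  188.] [577.  271.6] [121.7 228.2] [152.6 294.5]
bolt [542.21666169  99.49445453  70.        ] staple2 [558.19126524 224.25233587  73.        ]
other end [548.89851251 153.20140361 187.        ]
```

Hasp angle is about 1.25 rad and the two views agree to about 4 mm. The plan is to close the fingers, approach behind the hasp, then push it along an arc at about 105 mm radius.

```bash
cat >> h.py <<'E'
H=np.array([513.3,-166.5,59.]);Y=np.array([.1265,.992,0]);Z=np.array([0,0,1.])
ORI=[np.pi,0,1.444]
def P(a,r=105): return H+r*(np.cos(a)*Y+np.sin(a)*Z)-7.5*Y
E
python3 - <<'E'
from h import *
from bench import robot
import cv2
T=pickle.load(open("top0.pkl","rb"));S=pickle.load(open("scene0.pkl","rb"))
print("mallet top",two(T,(172,72),S,(490,215)))
p=robot.current_tcp_pos(); robot.move_gripper(0.0)
robot.move_linear([p[0],p[1],290])
st=P(1.5)-8*Y; up=st.copy(); up[2]=270
robot.move_ptp(up,ORI); print(robot.current_t(),robot.current_qpos())
print(robot.move_linear(st,f_stop=8),robot.current_tcp_pos(),st,robot.current_t(),robot.current_contact_force())
for n in ["scene","wrist"]:
    d=robot.get_image(n); cv2.imwrite(f"pics/{n}1.png",d["img"])
E
```

```text
mallet top (array([727.67546724, 268.83315274, 207.22478792]), np.float64(0.4256590900944194))
5.05 [-5.33098568e-01  2.01084444e-01  1.41320916e+00  2.47707579e-04
  1.52719709e+00 -4.07682277e-01]
False [ 512.92136058 -174.68689021  164.60540764] [ 512.27881688 -174.50801307  163.73697359] 5.9083 [0.38542968 0.50845975 0.31922774]
```

View pics/scene1.png

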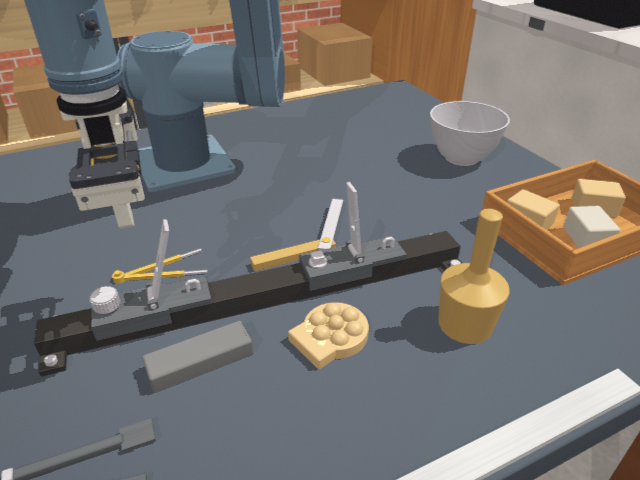

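View pics/wrist1.png

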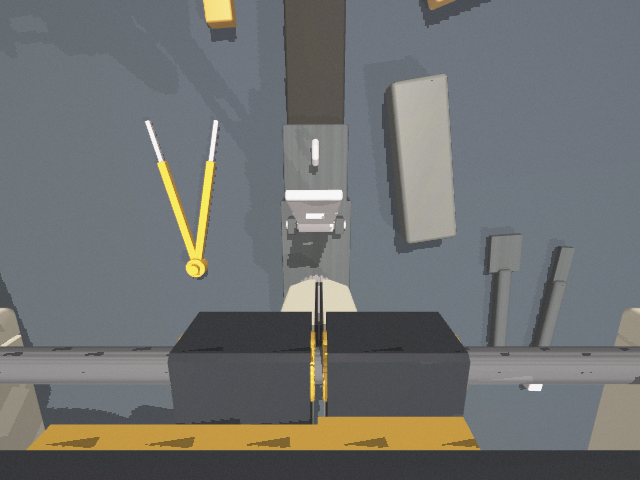

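The finger is centred on the strap and stands behind it with clearance: in the wrist view the hasp end is at (313,195) and the finger at (318,285). The bar runs straight up the image. Now the arc.

```bash
python3 - <<'E'
from h import *
from bench import robot
import cv2
for a in [1.35,1.15,.95,.75,.55,.4,.27,.15,.06]:
    r=robot.move_linear(P(a),ORI,speed=60,f_stop=20)
    print(a,r,np.round(robot.current_tcp_pos(),1),np.round(robot.current_contact_force(),1),round(robot.current_t(),2))
    if r: break
else:
    e=P(0);e[2]-=6
    print(robot.move_linear(e,ORI,speed=25,f_stop=15),np.round(robot.current_tcp_pos(),1),np.round(robot.current_contact_force(),1),robot.current_t())
d=robot.get_image("scene"); cv2.imwrite("pics/scene2.png",d["img"])
E
```

```text
1.35 False [ 515.3 -150.7  161.5] [-0.4 -0.1  0.1] 6.55
1.15 False [ 517.8 -131.1  154.7] [ 0.8 -0.3 -0. ] 7.05
0.95 False [ 521.  -111.5  145.6] [-0.1  5.1  9.1] 7.55
0.75 True [522.7 -97.  137.2] [-0.5  2.6  3.7] 7.87
```

View pics/scene2.png

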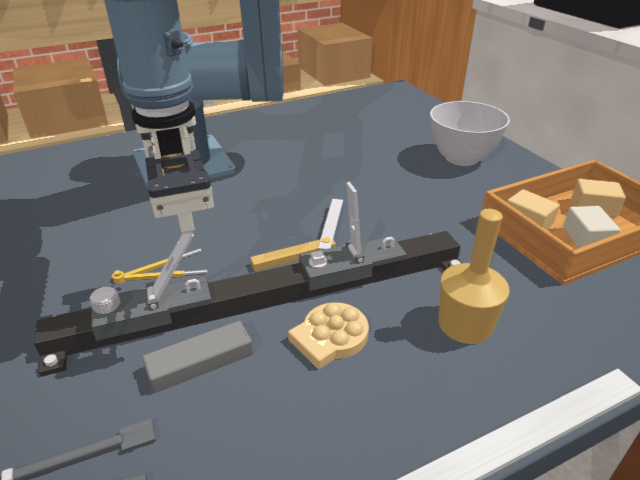

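The hasp is swinging with the finger behind its end. The 20 N stop was probably a brief stick-slip spike, because the force then fell to 4 N. I'll continue more slowly.

```bash
python3 - <<'E'
from h import *
from bench import robot
import cv2
for a in [.75,.6,.45,.32,.2,.1]:
    r=robot.move_linear(P(a),ORI,speed=35,f_stop=25)
    print(a,r,np.round(robot.current_tcp_pos(),1),np.round(robot.current_contact_force(),1),round(robot.current_t(),2))
    if r: break
else:
    e=P(0);e[2]-=6
    print(robot.move_linear(e,ORI,speed=20,f_stop=15),np.round(robot.current_tcp_pos(),1),np.round(robot.current_contact_force(),1),robot.current_t())
d=robot.get_image("scene"); cv2.imwrite("pics/scene3.png",d["img"])
E
```

```text
0.75 True [523.2 -93.9 134. ] [-1.   3.7  5.7] 8.14
```

View pics/scene3.png

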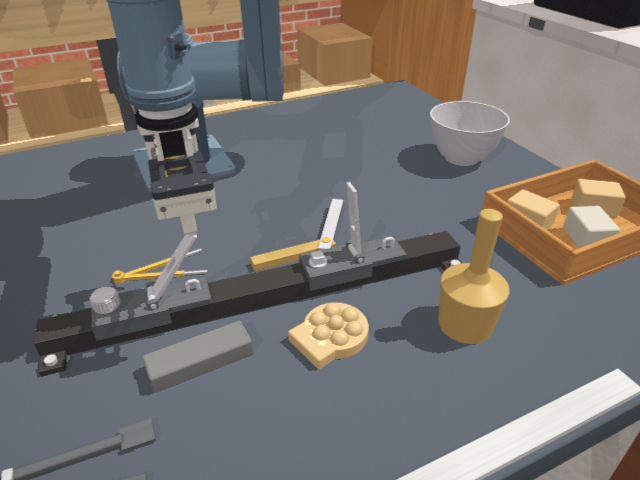

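```bash
python3 - <<'E'
from bench import robot
import cv2
t=cv2.imread("pics/scene3.png")[200:320,90:240]; cv2.imwrite("pics/sz3.png",cv2.resize(t,None,fx=5,fy=5,interpolation=cv2.INTER_CUBIC))
d=robot.get_image("wrist"); cv2.imwrite("pics/wrist3.png",d["img"])
E
```

```text
(no output)
```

View pics/sz3.png

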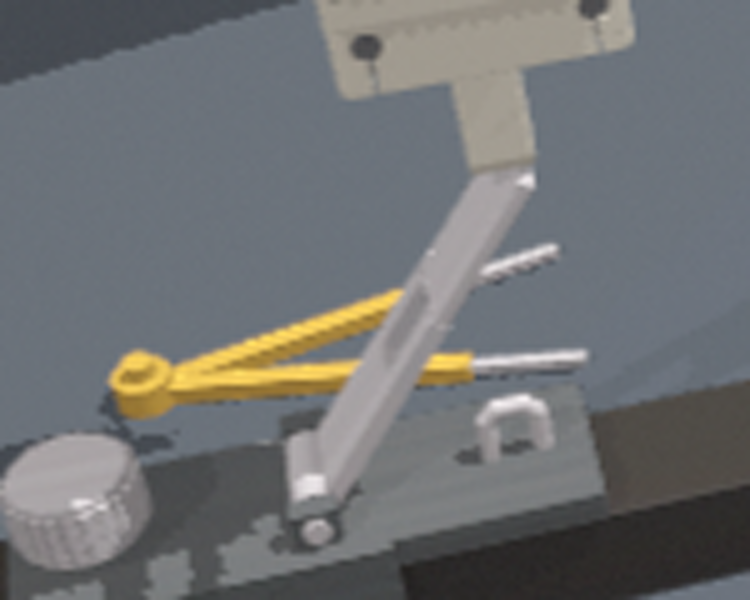

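View pics/wrist3.png

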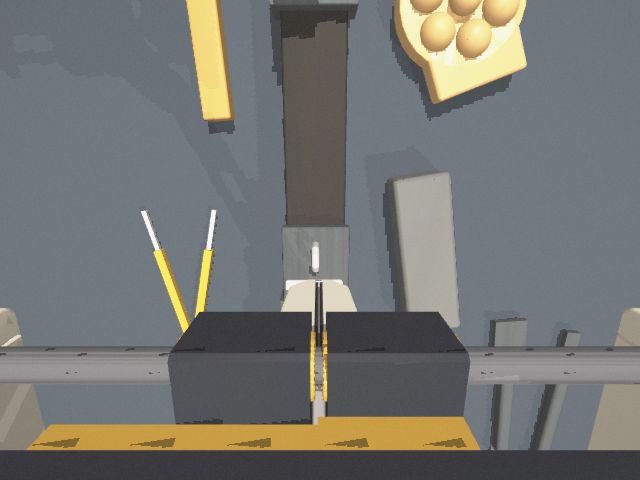

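```bash
python3 - <<'E'
from h import *
from bench import robot
S=pickle.load(open("scene0.pkl","rb"))
t=np.array(robot.current_tcp_pos())
print("tip proj",proj(S,t),proj(S,t+7.5*Y),"hinge pin side",proj(S,H+np.array([Y[1],-Y[0],0])*20))
for a in [.7,.8,.9,1.,1.1]:
    print(a,proj(S,H+130*(np.cos(a)*Y+np.sin(a)*Z)),proj(S,H+110*(np.cos(a)*Y+np.sin(a)*Z)))
E
```

```text
tip proj [193.39448921 247.3363958 ] [198.49997389 246.32945275] hinge pin side [153.70410086 304.04530842]
0.7 [210.64585699 238.89715399] [201.48639314 247.82623561]
0.8 [203.77071582 234.88168925] [195.62752901 244.52960197]
0.9 [196.21582966 231.4205091 ] [189.2188886  241.70696709]
1.0 [188.0483346  228.57077112] [182.31925618 239.40251976]
1.1 [179.34787993 226.38429476] [174.99683316 237.65565769]
```

```bash
python3 - <<'E'
from h import *
from bench import robot
import cv2
S=pickle.load(open("scene0.pkl","rb"))
for t in [(512.9,-174.7,164.6),(512.9,-174.7,180)]: print(proj(S,t), proj(S,np.array(t)+[17,-2,0]))
for t in [(214,506.6,189)]: print("start",proj(S,t))
t=cv2.imread("pics/scene1.png")[170:250,60:180]; cv2.imwrite("pics/sz1.png",cv2.resize(t,None,fx=5,fy=5,interpolation=cv2.INTER_CUBIC))
E
```

```text
[132.02345234 241.62556647] [132.68551958 248.69862461]
[129.58074795 232.75981597] [130.20596139 239.76038367]
start [416.32392244  80.38661885]
```

View pics/sz1.png

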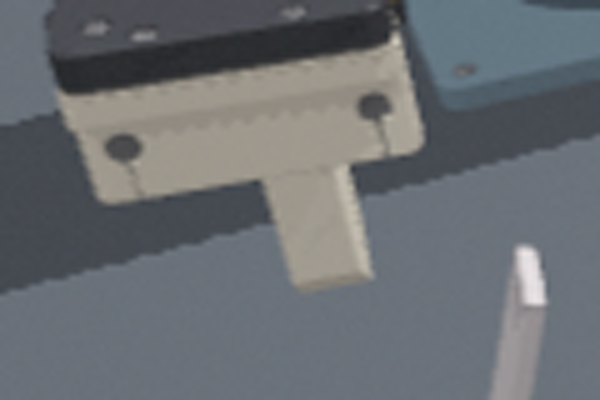

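```bash
python3 - <<'E'
from h import *
from bench import robot
import cv2
W=pickle.load(open("wrist0.pkl","rb"))
t=np.array([214.058,506.64,188.953]); print("TCP at wrist px",proj(W,t),"20mm up",proj(W,t+[0,0,20]),"25",proj(W,t+[0,0,27]))
R=Ro.from_euler("xyz",W["orientation"]).as_matrix(); print("depth TCP",(R.T@(t-W["eye"])))
print(robot.current_gripper_width())
d=robot.get_image("top"); cv2.imwrite("pics/top3.png",d["img"])
E
```

```text
TCP at wrist px [319.18441417 275.60428086] 20mm up [319.18808905 288.62091842] 25 [319.18955796 293.82391985]
depth TCP [  0.46432557  19.34740211 209.2074218 ]
0.004571224828186746
```

View pics/top3.png

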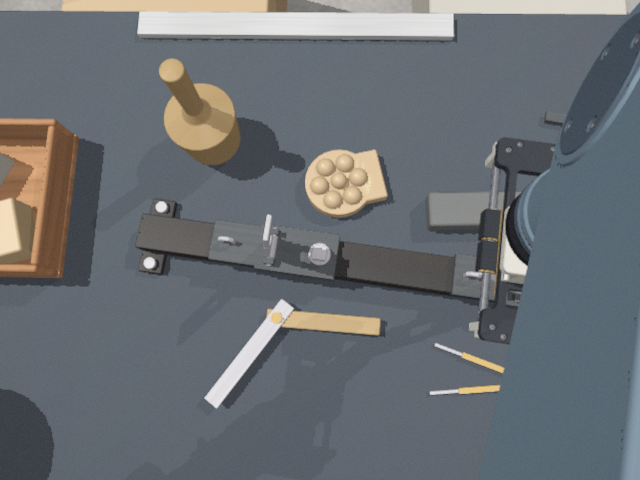

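All three views show the real fingertips about 20 mm above the reported TCP. In the scene view the tip is at (127,227) against a predicted (132,242). That puts the finger on the hasp's very end edge (r≈123) and explains the spikes. I'll back off, re-engage with a 20 mm tip offset and check for contact by force.

```bash
cat >> h.py <<'E'
D=20
def Q(a,r): return P(a,r)-D*Z
E
python3 - <<'E'
from h import *
from bench import robot
import cv2
n=lambda a:-np.sin(a)*Y+np.cos(a)*Z
p=np.array(robot.current_tcp_pos())
robot.move_linear(p+18*n(.9),ORI)
robot.move_linear(Q(.9,97)+18*n(.9),ORI,f_stop=10)
print(np.round(robot.current_contact_force(),1),robot.current_t())
for a in [.88,.75,.6]:
    r=robot.move_linear(Q(a,97),ORI,speed=40,f_stop=20)
    print(a,r,np.round(robot.current_tcp_pos(),1),np.round(robot.current_contact_force(),1),round(robot.current_t(),2))
    if r: break
d=robot.get_image("scene"); cv2.imwrite("pics/scene4.png",d["img"]);t=d["img"][200:320,90:240]; cv2.imwrite("pics/sz4.png",cv2.resize(t,None,fx=5,fy=5,interpolation=cv2.INTER_CUBIC))
E
```

```text
[ 0.5 -0.6  0.4] 8.8917
0.88 False [ 520.1 -112.4  113.7] [-0.2  0.7  0.5] 9.54
0.75 False [ 521.1 -103.2  104.8] [ 0.1 -0.5  0.5] 10.01
0.6 False [522.2 -94.2  93.4] [-0.3 -0.3 -0.3] 10.53
```

View pics/sz4.png

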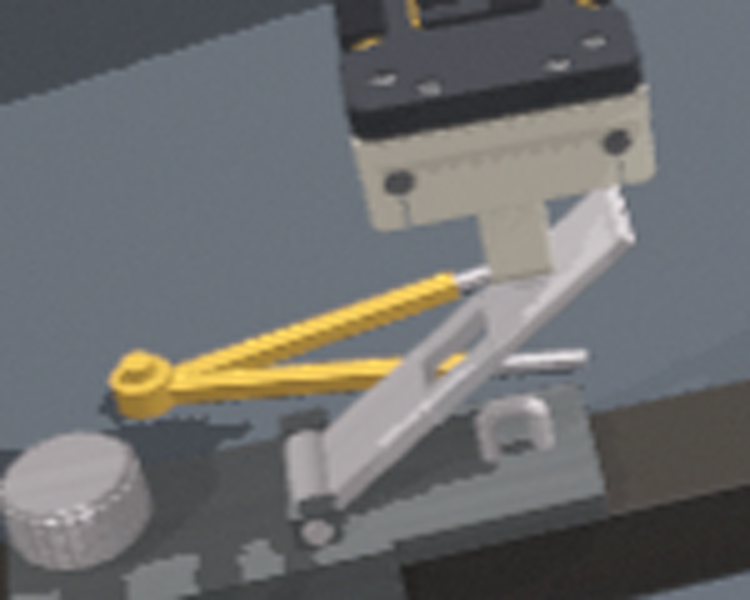

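The finger now pushes on the solid part just past the slot (crop 520,270), with low force. I'll finish the arc with the radius growing to 107 to clear the staple.

```bash
python3 - <<'E'
from h import *
from bench import robot
import cv2
for a,rr in [(.45,102),(.32,105),(.2,107),(.1,107)]:
    r=robot.move_linear(Q(a,rr),ORI,speed=40,f_stop=20)
    print(a,r,np.round(robot.current_tcp_pos(),1),np.round(robot.current_contact_force(),1),round(robot.current_t(),2))
    if r: break
else:
    e=Q(0,107);e[2]-=8
    print(robot.move_linear(e,ORI,speed=20,f_stop=15),np.round(robot.current_tcp_pos(),1),e,np.round(robot.current_contact_force(),1),robot.current_t())
d=robot.get_image("scene"); t=d["img"][200:320,90:240]; cv2.imwrite("pics/sz5.png",cv2.resize(t,None,fx=5,fy=5,interpolation=cv2.INTER_CUBIC))
E
```

```text
0.45 False [523.8 -82.4  83.2] [-0.1 -0.2 -0. ] 11.12
0.32 False [524.7 -74.7  71.7] [-0.2  0.2  0.6] 11.61
0.2 False [525.4 -69.6  59.9] [-0.5  0.3  0.1] 12.08
0.1 False [525.5 -68.2  49.3] [-0.1  0.3 -0.2] 12.5
False [525.7 -67.8  31. ] [525.88675 -67.796    31.     ] [-0.1 -0.1  0. ] 13.5833
```

View pics/sz5.png

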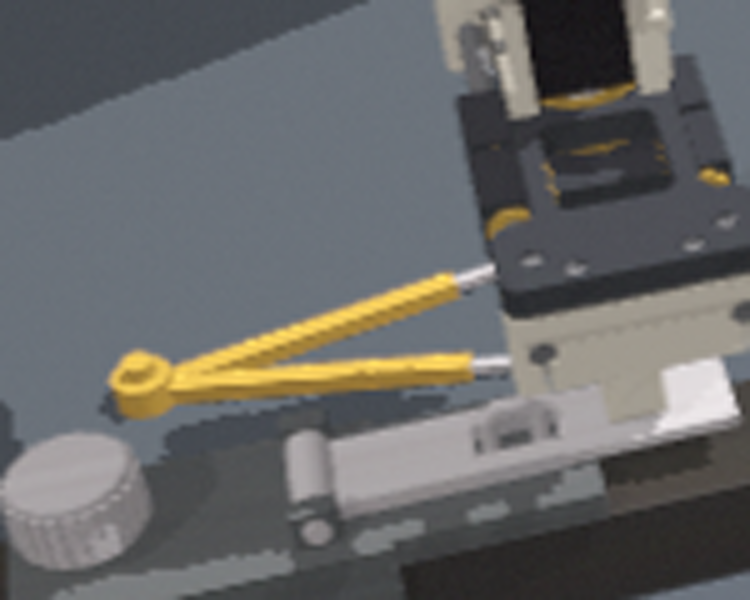

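Nearly level, but no stop force yet. I'll move the finger out 8 mm for staple clearance and press on until the hasp bottoms out.

```bash
python3 - <<'E'
from h import *
from bench import robot
import cv2
p=np.array(robot.current_tcp_pos())
robot.move_linear(p+4*Z+8*Y,ORI,speed=60)
p=np.array(robot.current_tcp_pos())
print(robot.move_linear(p-22*Z,ORI,speed=20,f_stop=12),np.round(robot.current_tcp_pos(),1),np.round(robot.current_contact_force(),1),robot.current_t())
d=robot.get_image("scene"); t=d["img"][200:320,90:240]; cv2.imwrite("pics/sz6.png",cv2.resize(t,None,fx=5,fy=5,interpolation=cv2.INTER_CUBIC))
E
```

```text
True [527.  -59.9  29.4] [-1.7  0.5  7.1] 14.45
```

View pics/sz6.png

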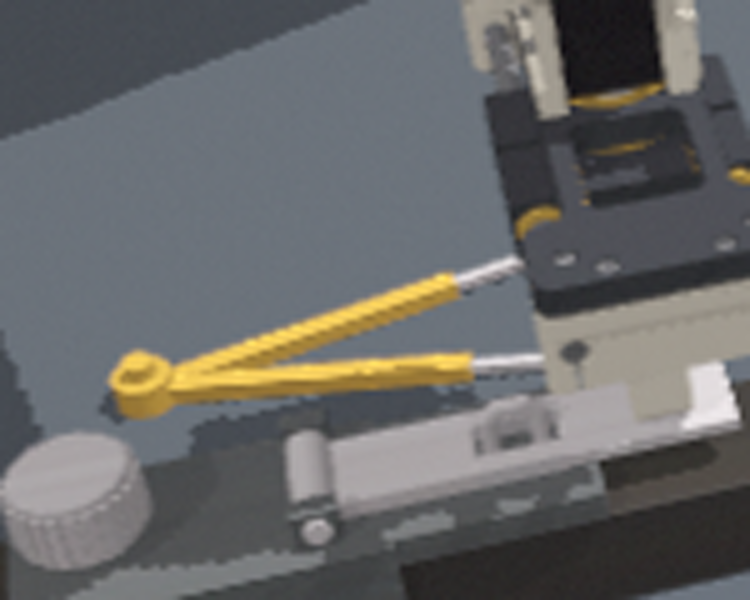

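```bash
python3 - <<'E'
from h import *
from bench import robot
import cv2
for i in range(2):
    p=np.array(robot.current_tcp_pos())
    print(robot.move_linear(p-8*Z,ORI,speed=15,f_stop=20),np.round(robot.current_tcp_pos(),1),np.round(robot.current_contact_force(),1),robot.current_t())
p=np.array(robot.current_tcp_pos())
robot.move_linear(p+120*Z-60*Y,ORI,speed=150)
d=robot.get_image("scene"); cv2.imwrite("pics/scene7.png",d["img"]);pickle.dump(d,open("scene7.pkl","wb")); t=d["img"][200:320,90:240]; cv2.imwrite("pics/sz7.png",cv2.resize(t,None,fx=5,fy=5,interpolation=cv2.INTER_CUBIC))
print(robot.current_t())
E
```

```text
True [527.  -59.9  29.4] [-2.8  0.3  9.4] 14.7833
True [527.  -59.9  29.4] [-2.4  0.4  8.8] 15.0583
16.1583
```

View pics/sz7.png

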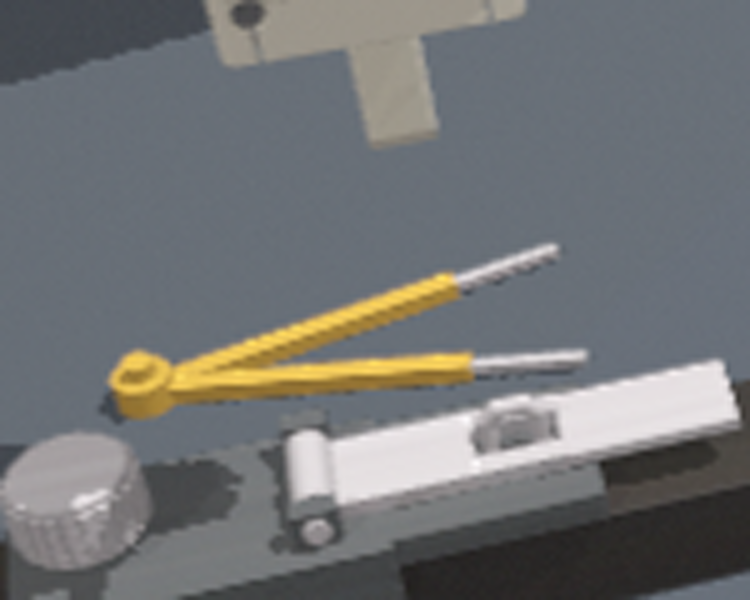

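```bash
python3 - <<'E'
from h import *
from bench import robot
import cv2
S=pickle.load(open("scene7.pkl","rb"));X=np.array([Y[1],-Y[0],0])
for a in [0,.05,.1,.15]:
    e=H+130*(np.cos(a)*Y+np.sin(a)*Z); print(a,[((proj(S,e+k*X)-[90,200])*5).round() for k in(-15,15)])
print("hinge",((proj(S,H)-[90,200])*5).round(), "hingepin end",((proj(S,H+20*X)-[90,200])*5).round())
# get clear and look from top
robot.move_ptp([400,-330,300],ORI)
d=robot.get_image("top"); cv2.imwrite("pics/top7.png",d["img"]);t=d["img"][200:350,400:600]; cv2.imwrite("pics/tz7.png",cv2.resize(t,None,fx=4,fy=4,interpolation=cv2.INTER_CUBIC))
for a in [0,.05,.1,.15]:
    e=H+130*(np.cos(a)*Y+np.sin(a)*Z); print(a,[((proj(d,e+k*X)-[400,200])*4).round() for k in(-15,15)])
d=robot.get_image("scene"); cv2.imwrite("pics/scene8.png",d["img"])
print(robot.current_t())
E
```

```text
0 [array([724., 357.]), array([742., 416.])]
0.05 [array([721., 342.]), array([740., 401.])]
0.1 [array([718., 327.]), array([736., 385.])]
0.15 [array([713., 312.]), array([732., 370.])]
hinge [314. 477.] hingepin end [319. 520.]
0 [array([ 80., 310.]), array([ 91., 222.])]
0.05 [array([ 84., 308.]), array([ 94., 219.])]
0.1 [array([ 89., 306.]), array([ 99., 216.])]
0.15 [array([ 95., 304.]), array([105., 214.])]
17.3583
```

View pics/tz7.png

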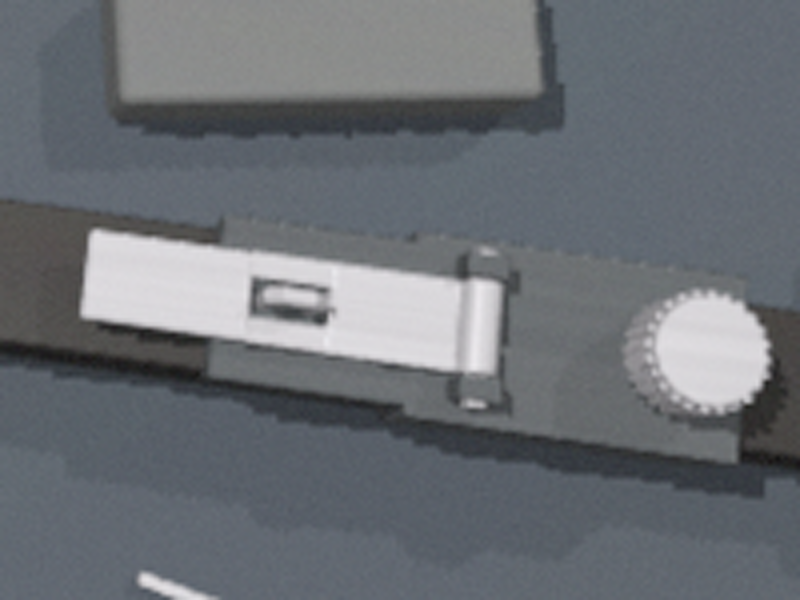

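View pics/scene8.png

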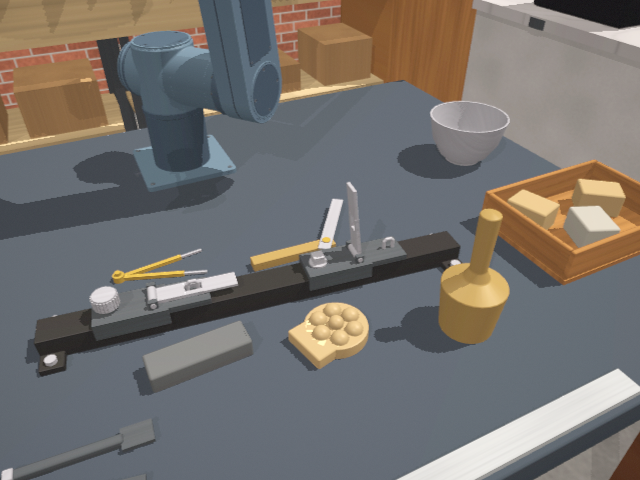

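Both views match angle 0: the top-view crop corners are (80,318) and (91,230), against (80,310) and (91,222) predicted for 0. The staple stands up through the slot, and the other hasp is unmoved at (352,185). Handing in.

```bash
python3 - <<'E'
from bench import robot
print(robot.current_contact_force()); robot.hand_in(); print(robot.current_t())
E
```

```text
[-0.52042857  0.22362073  0.8404813 ]
the job is handed in; nothing more can be done
the job is handed in; nothing more can be done
```

The hasp of the knurled-knob stop is closed flat over its staple, and I handed the job in at about 17.4 s with the arm clear of everything.

- **Home:** I pushed it over with the closed fingers until it hit a hard stop. Three presses, set to stop at force changes of 12 and 20 N, ended at the same height. Afterwards both camera views matched angle 0, with up to about 2 px of sideways offset in the top view. The staple shows through the slot.
- **Other stop:** the hasp of the square-bolt stop looks the same as before in the final scene picture.
- **Fingertip offset:** the cameras and the contact put the real fingertips about 20 mm (up to about 30 mm at final contact) above the reported tool point. The first push therefore caught the hasp's end edge and tripped the 20 and 25 N stops. I backed off, corrected for the offset and finished with low force.

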